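# Tip the vials down the chute into the return box

### The job

First slide the shutter of the vial return box fully open. Then pick up the steel chute by its black grip with the three vials lying in it, bring its open mouth over the hole in the box and tip it so that all three vials slide out into the box; do not touch the vials with the gripper. Finally set the empty chute back down on its feet in the middle of its white mat and, after that, slide the shutter fully shut, leaving the timer, the amber bottle and the flask where they are.

Things in the scene. Friction and masses are not known exactly. Their poses are not given: they have to be found in the camera images.
- return_box: Vial return box, grey plastic, hollow, fixed; 110 (x) x 190 (y) x 90 mm high. Origin: centre of its underside, z up. Floor, walls and top plate 4 mm thick. One square hole in its top near the -y end. Two aluminium rails along y on the top at x = +-43 mm, 6 mm wide, up to z = 97 mm; a strip joins them at the +y end, up to z = 96 mm.
- box_hole (a point): Centre of the hole in the box's top plate, at the plate's upper face: box frame (0, -45, 90) mm. The hole is 57 mm square, sides along the box's x and y. Axes as the box's.
- shutter (a joint): Slide of the aluminium shutter plate (78 x 76 mm, its face 4.5 mm above the box top) along the box's +y between the rails, in m: 0 = shut, hole covered; 0.075 = fully open, at its stop, hole clear. It stays where it is left; about 1.5 N moves it. Starts 0 to 20 mm open.
- shutter_tab (a point): Centre of the top edge of the upright black tab at the shutter's +y end: 50 mm along the box's x, 8 mm thick along y, 30 mm tall. It moves with the shutter: box frame (0, -11 + joint, 124.5) mm. Push either broad face, from above, to slide the shutter. Axes as the box's.
- mat: Thin white plastic mat, 250 (x) x 130 (y) x 2 mm, fixed to the worktop; origin at the centre of its underside, z up. The chute starts on it and goes back on it.
- chute: Loose steel channel, 200 mm long (x), about 0.2 kg; open on top and at its mouth (+x end). Origin: middle of its length, at the underside of its feet; z up. Two cross feet 76 mm wide, 14 long, 6 high at x = -60 and +50 mm. Channel floor (upper face) at z = 9 mm, 27 mm wide inside; walls 3 mm thick up to z = 33 mm.
- chute_mouth (a point): Middle of the floor's end edge at the mouth: chute frame (100, 0, 9) mm. Axes as the chute's. The polished channel is slippery: vials lie still while it is level and moved smoothly, begin to slide at about 12 to 17 degrees of mouth-down tilt; 30 to 35 degrees empties it surely.
- chute_grip (a point): Centre of the black grip block that bridges the channel: chute frame (0, 0, 66) mm; 14 mm thick along the chute's x, 44 mm along y, 40 mm high (chute z 46 to 86 mm). Take it from above, fingers closing along the chute's x. Axes as the chute's.
- vial_a_mid (a point): Middle of a capped clear vial, 22 mm diameter, 50 mm long, 18 g; own z along its length. The three vials start lying end to end along the chute's channel; this is the one nearest the closed end.
- vial_b_mid (a point): Middle of the vial that starts in the middle of the row; as vial_a.
- vial_c_mid (a point): Middle of the vial that starts nearest the mouth; as vial_a.
- vial_a: Vial nearest the closed end; origin at the centre of its flat bottom, z along its length towards the cap.
- vial_b: Middle vial; as vial_a.
- vial_c: Vial nearest the mouth; as vial_a.
- lab_timer: Bystander: light grey lab timer, 62 x 66 x 20 mm, origin at the centre of its underside. Leave alone.
- amber_bottle: Bystander: amber bottle, 51 mm diameter, 90 mm high, origin at the centre of its underside. Leave alone.
- flask: Bystander: conical flask, 68 mm diameter, 110 mm high, origin at the centre of its underside. Leave alone.
Not all that is in view belongs to the job. Leave any pink, red or yellow look-alike of the vial_a alone.

How it is judged:
On the way, in this order (a step that is already met when the one before it is completed fails the run):
1. the shutter is fully open (at least 68 of 75 mm) (value of joint shutter above 0.068 m), for 0.1 s.
2. the chute is lifted 40 mm off with all three vials in it (height (world z) of chute above 0.04 m and x of vial_a_mid in the frame of chute between -0.105 and 0.1 m and y of vial_a_mid in the frame of chute between -0.02 and 0.02 m and z of vial_a_mid in the frame of chute between 0 and 0.04 m and x of vial_b_mid in the frame of chute between -0.105 and 0.1 m and y of vial_b_mid in the frame of chute between -0.02 and 0.02 m and z of vial_b_mid in the frame of chute between 0 and 0.04 m and x of vial_c_mid in the frame of chute between -0.105 and 0.1 m and y of vial_c_mid in the frame of chute between -0.02 and 0.02 m and z of vial_c_mid in the frame of chute between 0 and 0.04 m), for 0.1 s.
3. all three vials are inside the box while the chute's mouth is still near the hole (within 120 mm) (x of vial_a_mid in the frame of return_box between -0.052 and 0.052 m and y of vial_a_mid in the frame of return_box between -0.092 and 0.092 m and z of vial_a_mid in the frame of return_box between 0 and 0.08 m and x of vial_b_mid in the frame of return_box between -0.052 and 0.052 m and y of vial_b_mid in the frame of return_box between -0.092 and 0.092 m and z of vial_b_mid in the frame of return_box between 0 and 0.08 m and x of vial_c_mid in the frame of return_box between -0.052 and 0.052 m and y of vial_c_mid in the frame of return_box between -0.092 and 0.092 m and z of vial_c_mid in the frame of return_box between 0 and 0.08 m and horizontal distance between chute_mouth and box_hole below 0.12 m), for 0.1 s.
4. the chute stands on its feet on the mat again, its centre within 40 mm of the mat's (horizontal distance between chute and mat below 0.04 m and angle between chute's own z axis and vertical below 0.08 rad and height (world z) of chute below 0.006 m), for 0.2 s.
At the end, for the whole second after the job is handed in: All three vials lie inside the return box, the shutter is shut (less than 6 mm open), and the chute stands at rest on its feet on the mat (upright within 0.08 rad, its centre within 40 mm of the mat's centre) (all of step 4 and x of vial_a_mid in the frame of return_box between -0.052 and 0.052 m and y of vial_a_mid in the frame of return_box between -0.092 and 0.092 m and z of vial_a_mid in the frame of return_box between 0 and 0.08 m and x of vial_b_mid in the frame of return_box between -0.052 and 0.052 m and y of vial_b_mid in the frame of return_box between -0.092 and 0.092 m and z of vial_b_mid in the frame of return_box between 0 and 0.08 m and x of vial_c_mid in the frame of return_box between -0.052 and 0.052 m and y of vial_c_mid in the frame of return_box between -0.092 and 0.092 m and z of vial_c_mid in the frame of return_box between 0 and 0.08 m and value of joint shutter below 0.006 m and linear speed of chute below 0.02 m/s); the robot touches nothing.
It fails at once if the gripper touches a vial (contact force between the fingers and vial_a above 0.3 N or contact force between the fingers and vial_b above 0.3 N or contact force between the fingers and vial_c above 0.3 N).
It fails at once if the timer, the amber bottle or the flask is moved more than 30 mm (distance of any of lab_timer, amber_bottle, flask from where it was at the start of the episode above 0.03 m).
It also fails if it takes over 72 s, if anything falls off the work surface, if the arm or the gripper's body presses on something with over 40 N, if the wrist force passes 120 N, or if a joint passes its speed limit or range.

### The arm

A 6-joint arm with a two-finger parallel gripper is mounted at the origin on a cart in front of the work surface, level with it; the furniture and walls round the work are solid. World frame = base frame: x ahead of the robot, y to its left, z up, the work surface at z = 0. Lengths are in m, angles in rad, forces in N, time in s.
With the tool pointing down it reaches from about 0.425 to 0.95 m from the base axis. Payload 3.5 kg.
Tool frame: the origin (TCP) lies between the finger pads; the fingertips stand 19 mm ahead of it and the grasp point (between the pads) is the TCP (ctrl.nose_length is the distance from the TCP to the fingertips, in m); z points along the fingers, y is the line along which they close (so a half turn about z gives the same grasp; the last joint's range is limited). The gripper opens to 85 mm and grips with 20 to 120 N. Pads are 22 mm wide; open, the fingers measure 114 mm over their backs; the gripper's body (76 mm by 85 mm) begins 54 mm behind the grasp point. The pads swing forward as they close: fully open they stand 13 mm farther back than shut.
Start: joints at [1.096, 0.286, 1.577, -0, 1.279, -0.15], TCP at [0.215, 0.64, 0.219] pointing down, gripper open.
Joint ranges: [-2.77, 2.77], [-0.9, 2.22], [0.21, 2.48], [-1.53, 4.67], [0.24, 2.81], [-2.84, 2.84]. Speed limits (rad/s): [2.79, 2.79, 3.14, 3.14, 3.14, 3.14].

### API

Orientations are given as a unit quaternion [x, y, z, w].
In Python, from plant import ctrl gives the robot as it stands.
- The arm moves only by the tool apply_moves, never from a script. Its argument "series" is a list of rows, each a list of 6 numbers: the shift along the world's x, y, z scaled (see below), then the turn, a rotation vector about the world's x, y, z scaled (see below). A call has 1 to 20 rows; each row is the pose to reach, as a shift and turn from the pose commanded when the call began; what a row does not reach only later rows make up. The controller multiplies each number of a shift by 0.8 m and each number of a turn by 45 degrees. A row lasts 1/8 s, in which the tool goes at most 62.5 mm and 10.7 degrees, less where a joint would pass 70% of its speed; a pose out of reach is approached as far as the arm can. A call with a number of a shift or a turn outside -1 to 1 is refused whole. A call with a gripper value outside its range is refused whole. "jaw" is the opening, from 0 (shut) to 1 (fully open), set as the call begins (left out, the last holds). The fingers move at their own pace and stop on an object; "squeeze" is the grip in N (left out, the last holds). Time passes only in rows, so rows that repeat a pose let the fingers close. It gives the time, the measured TCP pose, the force, the opening and the grip force at its end, in the units of the state.
- ctrl.get_state(): the state, without advancing time (a new reading comes with each control period).
- ctrl.read_camera(name): name is "scene" or "top" or "wrist"; returns the picture (384x512x3 uint8, red, green, blue); there is no depth.
- ctrl.get_calibration(name): a dict with "fx", "fy", "cx", "cy" (pixels), "dist_coeffs" ([k1, k2, p1, p2, k3] as OpenCV has them; the pictures are not rectified), "xyz" and "orientation" of the camera in the world; the wrist camera has in their place "hand_eye" (4x4, takes a point from camera to tool coordinates, whose origin is the TCP and whose axes are the flange's). Camera axes: x right, y up, looking along -z (the intrinsics and any distortion apply to the point x, -y, -z); pixel columns grow to the right and rows downward; lengths in m; the calibration is good to about 2 mm. A picture is of the moment at which its call begins: read the wrist's pose just before it. get_calibration takes no time and is no camera call.
- ctrl.sign_off(): hands the job in; it is judged then, once.
Trained networks look in the newest picture that a camera, given by its name, has taken for a name from the list of things; names that differ only in an ending like _2 or _b are one class to them, and where a whole thing is asked for, a point or a joint stands for the part that bears it (a point fixed in the world has none). Each returns a list of dicts, best first, with "p" (0 to 1); they miss things now and then, are a little off and sometimes report something else, mostly with a low value. They report only what shows in the picture. A call takes as long as a camera call. They do not tell look-alikes from the thing itself.
- ctrl.boxes_of(thing, camera): "xy" ([column, row] as shares, 0 to 1, of the picture: columns of its width, rows of its height, amid what is visible of it).
- ctrl.silhouettes(thing, camera): "pixels" (384x512 bool, what is visible of it) and "xy" ([column, row] as shares, 0 to 1, of the picture: columns of its width, rows of its height, amid what is visible of it).
The state is a dict: "time": time; "qpos": joint angles; "dq": joint speeds; "joint_efforts": joint torques, N m; "eef_pos": TCP position; "tcp_rot": TCP orientation; "contact_force": force on the tool from outside, world axes, zero at the start; "wrist_torque": the same for the moment, N m; "opening": opening from 0.0 (shut) to 1.0 (fully open); "finger_force": force on a finger pad.
Only numpy, scipy, OpenCV 4.12 (cv2) and the standard library are available. Lean on these libraries where they do the work, as an engineer would, in place of code of your own. Each camera call takes 0.05 s, during which the arm holds its last target. There are 200 camera calls.

## Working session

There is one attempt and no reset: what is moved stays moved. The work goes in short steps, Python scripts to look and compute and a tool call to move; the robot and the scene stay as the last step left them, time stands still between calls to the robot, and variables do not carry over. Pictures are saved under pics/ and viewed, at most 10 in all, crops included, and the job is handed in when it is done.

Besides the shell and the picture viewer there is one more tool, called after "Call:" as name(argument=value, ...), one argument or row to a line, values as JSON. apply_moves: Moves the arm, as the interface text tells. Shifts and turns lie within -1 to 1; 1 stands for 0.8 m of shift or 45 degrees of turn. Its arguments: {"type":"object","properties":{"series":{"type":"array"},"jaw":{"type":"number"},"squeeze":{"type":"number"}},"required":["series"]}

```bash
mkdir -p pics; ls
cat > h.py <<'E'
import numpy as np, cv2
from scipy.spatial.transform import Rotation as R
from plant import ctrl
def cam(name):
    c=ctrl.get_calibration(name)
    K=np.array([[c['fx'],0,c['cx']],[0,c['fy'],c['cy']],[0,0,1.]]);d=np.array(c['dist_coeffs'],float)
    if 'hand_eye' in c:
        s=ctrl.get_state();H=np.array(c['hand_eye']);Rt=R.from_quat(s['tcp_rot']).as_matrix()
        Rm=Rt@H[:3,:3];p=np.array(s['eef_pos'])+Rt@H[:3,3]
    else: Rm=R.from_quat(c['orientation']).as_matrix();p=np.array(c['xyz'])
    return K,d,Rm,p
def px2w(C,px,z):
    K,d,Rm,p=C
    u=cv2.undistortPoints(np.array(px,float).reshape(-1,1,2),K,d).reshape(-1,2)
    v=np.c_[u[:,0],-u[:,1],-np.ones(len(u))]@Rm.T
    return p+v*((z-p[2])/v[:,2])[:,None]
def w2px(C,P):
    K,d,Rm,p=C
    q=(np.array(P,float).reshape(-1,3)-p)@Rm; q=q*[1,-1,-1]
    return cv2.projectPoints(q,np.zeros(3),np.zeros(3),K,d)[0].reshape(-1,2)
def save(img,n): cv2.imwrite('pics/'+n,img[:,:,::-1])
E
python3 - <<'E'
from h import *
ims={n:ctrl.read_camera(n) for n in('scene','top')}
for n in ims:
    save(ims[n],n+'1.png'); C=cam(n); print(n,C[3],C[2][:,2])
    for t in ['return_box','shutter_tab','mat','chute','chute_grip','vial_a','lab_timer','amber_bottle','flask']:
        for r in ctrl.silhouettes(t,n)[:4]:
            m=r['pixels'].astype(np.uint8); 
            if m.sum()<5: continue
            (c,s,a)=cv2.minAreaRect(cv2.findNonZero(m))
            print(n,t,round(r['p'],2),np.round(np.array(r['xy'])*[512,384]),m.sum(),np.round(c),np.round(s),round(a,1))
E
```

```text
pics
scene [0.20401544 0.6437933  0.85607098] [-0.28182987  0.63311657  0.72092672]
scene return_box 0.56 [205. 259.] 3752 [200. 257.] [53. 82.] 26.6
scene shutter_tab 0.83 [208. 237.] 670 [207. 236.] [30. 25.] 20.0
scene mat 0.68 [286. 180.] 42 [285. 179.] [14.  3.] 6.3
scene mat 0.36 [204. 258.] 3819 [200. 257.] [54. 83.] 27.2
scene chute_grip 0.89 [264. 178.] 829 [266. 174.] [59. 30.] 9.2
scene chute_grip 0.34 [208. 239.] 644 [208. 236.] [27. 28.] 26.6
scene vial_a 0.51 [248. 172.] 60 [252. 172.] [ 5. 13.] 90.0
scene vial_a 0.46 [219. 212.] 95 [219. 210.] [15.  7.] 63.4
scene lab_timer 0.78 [280. 233.] 408 [280. 228.] [23. 20.] 41.6
scene amber_bottle 0.79 [248. 315.] 561 [248. 316.] [33. 21.] 76.0
scene amber_bottle 0.75 [284. 179.] 43 [285. 179.] [13.  3.] 9.5
scene amber_bottle 0.33 [258. 186.] 1138 [261. 182.] [76. 27.] 14.0
scene flask 0.61 [316. 150.] 346 [314. 144.] [29. 17.] 90.0
top [ 0.40672128 -0.02093706  1.13241658] [-0.10268037  0.01419404  0.99461313]
top return_box 0.77 [168. 177.] 3114 [169. 175.] [44. 74.] 87.5
top shutter_tab 0.78 [182. 174.] 820 [181. 172.] [29. 30.] 90.0
top mat 0.92 [295. 182.] 2424 [303. 181.] [84. 43.] 84.8
top mat 0.21 [304. 178.] 628 [304. 183.] [68. 25.] 79.0
top chute 0.9 [306. 180.] 742 [305. 183.] [68. 26.] 79.0
top chute 0.7 [296. 182.] 2699 [303. 181.] [85. 45.] 84.8
top chute 0.65 [132. 239.] 370 [134. 241.] [18. 24.] 90.0
top chute_grip 0.62 [302. 178.] 484 [304. 183.] [67. 23.] 79.3
top vial_a 0.59 [301. 170.] 121 [302. 168.] [17.  7.] 78.7
top vial_a 0.52 [300. 249.] 139 [301. 247.] [ 8. 18.] 76.0
top vial_a 0.45 [349. 188.] 94 [350. 186.] [ 6. 16.] 71.6
top vial_a 0.44 [252. 189.] 123 [250. 189.] [ 7. 17.] 48.8
top lab_timer 0.88 [242. 228.] 478 [245. 227.] [22. 22.] 26.6
top lab_timer 0.37 [304. 177.] 717 [304. 183.] [69. 25.] 79.3
top amber_bottle 0.57 [135. 239.] 393 [134. 240.] [19. 25.] 90.0
top flask 0.94 [378. 223.] 517 [380. 223.] [29. 22.] 18.4
```

Run:
```python
import cv2
t=cv2.imread('pics/top1.png')[120:290,100:410]; cv2.imwrite('pics/t2.png',cv2.resize(t,None,fx=2.55,fy=2.55,interpolation=cv2.INTER_CUBIC))
t=cv2.imread('pics/scene1.png')[120:340,140:360]; cv2.imwrite('pics/s2.png',cv2.resize(t,None,fx=2.7,fy=2.7,interpolation=cv2.INTER_CUBIC))
```

```text
(no output)
```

View pics/t2.png

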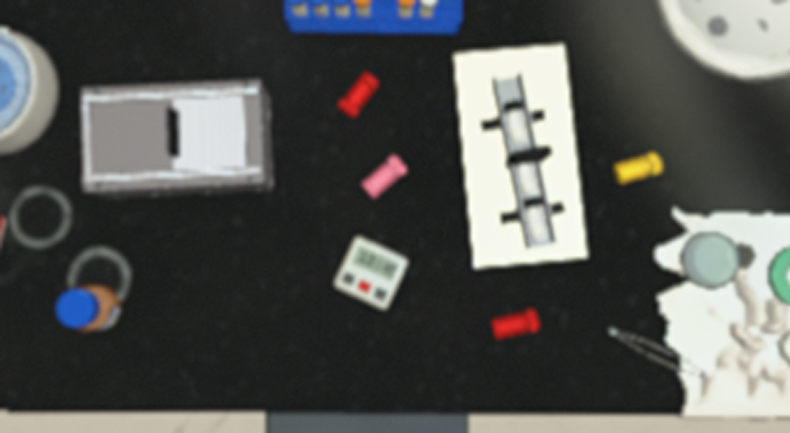

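View pics/s2.png

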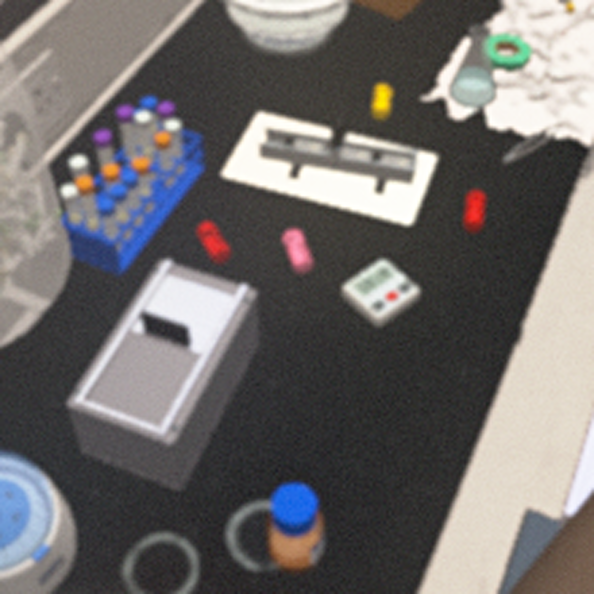

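The top view (crop offset 100,120, scale 2.55) shows the box at px (168,175), with the shutter and hole at its right (−y) end. The mat and chute are at (303,181), with bare channel at the upper (+x) end. There are red, pink and yellow decoy vials on the table. The real vials are the three clear ones in the channel.

Run:
```python
from h import *
C=cam('top')
z=lambda a:[(x/2.55+100,y/2.55+120) for x,y in a]
pr=lambda n,P:print(n,np.round(P[:,:2],3).tolist())
m=px2w(C,z([(454,54),(565,44),(588,257),(474,269)]),.002);pr('mat',m);print(m.mean(0),np.linalg.norm(np.diff(m,axis=0),axis=1))
pr('feet far L,R near L,R',px2w(C,z([(484,125),(543,114),(503,218),(561,208)]),.006))
pr('ends far, near',px2w(C,z([(508,77),(541,245)]),.03))
pr('grip top L R',px2w(C,z([(508,161),(549,153)]),.086))
pr('box top corners FL FR NR NL',px2w(C,z([(83,88),(262,81),(267,184),(84,188)]),.093))
pr('tab',px2w(C,z([(173,133)]),.1245))
pr('tab ends',px2w(C,z([(173,108),(174,158)]),.1245))
pr('shutter edge right',px2w(C,z([(246,97),(248,168)]),.0945))
pr('others timer,bottle,flask,red1,pink,yellow,rack',px2w(C,z([(372,272),(100,307),(715,260),(358,95),(384,176),(638,168),(373,20)]),.02))
C2=cam('scene')
zs=lambda a:[(x/2.7+140,y/2.7+120) for x,y in a]
pr('S mat',px2w(C2,zs([(262,112),(438,155),(412,224),(221,174)]),.002))
pr('S box top TL TR BR BL',px2w(C2,zs([(168,262),(256,292),(172,438),(72,404)]),.093))
```

```text
mat [[0.666, -0.107], [0.679, -0.238], [0.429, -0.262], [0.414, -0.13]]
[ 0.54695184 -0.18404165  0.002     ] [0.13160427 0.25127192 0.13241026]
feet far L,R near L,R [[0.581, -0.142], [0.595, -0.21], [0.473, -0.163], [0.485, -0.23]]
ends far, near [[0.633, -0.167], [0.441, -0.203]]
grip top L R [[0.53, -0.159], [0.539, -0.203]]
box top corners FL FR NR NL [[0.603, 0.297], [0.613, 0.107], [0.502, 0.099], [0.496, 0.292]]
tab [[0.551, 0.194]]
tab ends [[0.577, 0.194], [0.525, 0.192]]
shutter edge right [[0.595, 0.123], [0.519, 0.12]]
others timer,bottle,flask,red1,pink,yellow,rack [[0.41, -0.013], [0.369, 0.291], [0.427, -0.402], [0.612, 0.005], [0.519, -0.026], [0.531, -0.316], [0.701, -0.011]]
S mat [[0.672, -0.232], [0.427, -0.256], [0.415, -0.127], [0.664, -0.103]]
S box top TL TR BR BL [[0.603, 0.115], [0.502, 0.111], [0.494, 0.292], [0.595, 0.302]]
```

Run:
```python
from h import *
s=ctrl.get_state();print(s['eef_pos'],s['tcp_rot'],s['time']);M=R.from_quat(s['tcp_rot']).as_matrix();print(M.round(3))
print(np.array(ctrl.get_calibration('wrist')['hand_eye']).round(3))
```

```text
[0.2153825  0.63969285 0.2191509 ] [ 1.61691062e-01  9.86841426e-01  1.99994298e-06 -1.12465030e-07] 1.0
[[-0.948  0.319  0.   ]
 [ 0.319  0.948  0.   ]
 [ 0.     0.    -1.   ]]
[[ 0.001  0.956  0.295  0.076]
 [ 1.    -0.001 -0.    -0.   ]
 [-0.     0.295 -0.956 -0.155]
 [ 0.     0.     0.     1.   ]]
```

Call:
apply_moves(
  series=[
    [0.2,-0.3,0.04,0,0,-0.5],
    [0.425,-0.6125,0.04,0,0,-1],
    [0.425,-0.6125,0.04,0,0,-1],
    [0.425,-0.6125,0.04,0,0,-1],
    [0.425,-0.6125,0.04,0,0,-1],
    [0.425,-0.6125,0.04,0,0,-1],
    [0.425,-0.6125,0.04,0,0,-1],
    [0.425,-0.6125,0.04,0,0,-1],
    [0.425,-0.6125,0.04,0,0,-1],
    [0.425,-0.6125,0.04,0,0,-1],
    [0.425,-0.6125,0.04,0,0,-1],
    [0.425,-0.6125,0.04,0,0,-1],
  ],
  jaw=0,
)

```text
time: 2.5
eef_pos: [0.555, 0.1501, 0.251]
tcp_rot: [0.527, 0.85, 0.0, -0.0]
contact_force: [0.7, 1.0, -0.9]
opening: 0.003
finger_force: 0.0
```

Call:
apply_moves(
  series=[
    [0,0,0.02,0,0,-0.25],
    [0,0,0.02,0,0,-0.5],
    [0,0,0.02,0,0,-0.52],
    [0,0,0.02,0,0,-0.52],
  ],
)

```text
time: 3.0
eef_pos: [0.5547, 0.1506, 0.2668]
tcp_rot: [0.687, 0.727, -0.0, -0.0]
contact_force: [-0.4, -0.6, -0.9]
opening: 0.002
finger_force: 0.0
```

Run:
```python
from h import *
s=ctrl.get_state();im=ctrl.read_camera('wrist');C=cam('wrist');print(s['eef_pos'],s['time'],R.from_quat(s['tcp_rot']).as_matrix().round(3)[:,1])
c,sn=np.cos(np.radians(3.2)),np.sin(np.radians(3.2))
b=np.array([.5535,.199]);B=lambda x,y,z:[b[0]+c*x-sn*y,b[1]+sn*x+c*y,z]
P=[B(x,y,.09) for x in(-.055,.055) for y in(-.095,.095)]+[B(-.025,-.005,.1245),B(.025,-.005,.1245)]
for u in w2px(C,P): cv2.circle(im,tuple(int(round(v)) for v in u),3,(0,255,0),-1)
save(im,'w1.png')
```

```text
[0.55471365 0.15055891 0.26680946] 3.0 [ 0.998  0.056 -0.001]
```

View pics/w1.png

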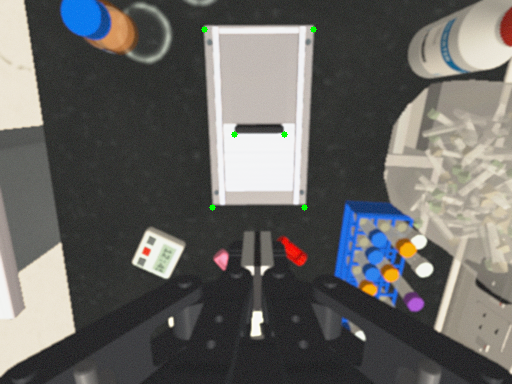

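Call:
apply_moves(
  series=[
    [0,0,-0.07,0,0,0],
    [0,0,-0.14,0,0,0],
    [0,0,-0.176,0,0,0],
    [0,0,-0.176,0,0,0],
    [0,0.02,-0.176,0,0,0],
    [-0.002,0.035,-0.176,0,0,0],
    [-0.003,0.05,-0.176,0,0,0],
    [-0.004,0.065,-0.176,0,0,0],
    [-0.005,0.08,-0.176,0,0,0],
    [-0.006,0.095,-0.176,0,0,0],
    [-0.006,0.107,-0.176,0,0,0],
    [-0.007,0.116,-0.176,0,0,0],
    [-0.007,0.121,-0.176,0,0,0],
    [-0.007,0.124,-0.176,0,0,0],
    [-0.007,0.124,-0.176,0,0,0],
  ],
)

```text
time: 4.92
eef_pos: [0.5498, 0.2489, 0.1263]
tcp_rot: [0.688, 0.725, -0.0, 0.0]
contact_force: [-0.6, 0.3, 0.9]
opening: -0.001
finger_force: 0.0
```

Call:
apply_moves(
  series=[
    [0,0.003,0,0,0,0],
    [0,0.006,0,0,0,0],
    [0,0.006,0,0,0,0],
  ],
)

```text
time: 5.3
eef_pos: [0.5498, 0.2538, 0.1264]
tcp_rot: [0.688, 0.725, 0.0, 0.0]
contact_force: [-0.6, 1.1, -0.7]
opening: -0.0
finger_force: 0.0
```

Run:
```python
from h import *
im=ctrl.read_camera('top'); save(cv2.resize(im[130:230,100:300],None,fx=4,fy=4,interpolation=cv2.INTER_CUBIC),'t3.png')
```

```text
(no output)
```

View pics/t3.png

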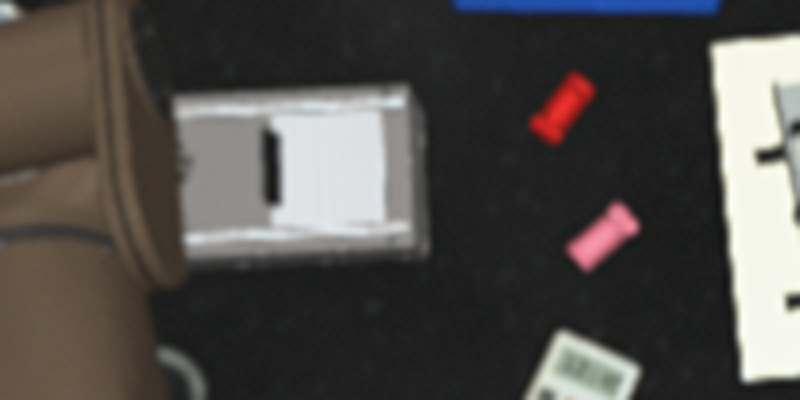

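Run:
```python
from h import *
s=ctrl.get_state();im=ctrl.read_camera('wrist');C=cam('wrist');print(s['eef_pos'],s['time'],ctrl.nose_length,s['contact_force'],C[3])
p=np.array(s['eef_pos']);u=w2px(C,[p,p-[0,0,ctrl.nose_length]]);print(u)
for q in u: cv2.circle(im,tuple(int(round(v)) for v in q),3,(0,255,0),-1)
sc=ctrl.read_camera('scene')
save(np.hstack([im[100:],cv2.resize(sc[150:340,140:300],None,fx=1.495,fy=1.495)]),'w2.png')
```

```text
[0.54978316 0.25374607 0.12634232] 5.35 0.019 [-0.47748176  0.57343478 -0.57815897] [0.54521408 0.32866963 0.28108703]
[[257.6974832  236.83409951]
 [257.59168789 223.68624664]]
```

View pics/w2.png

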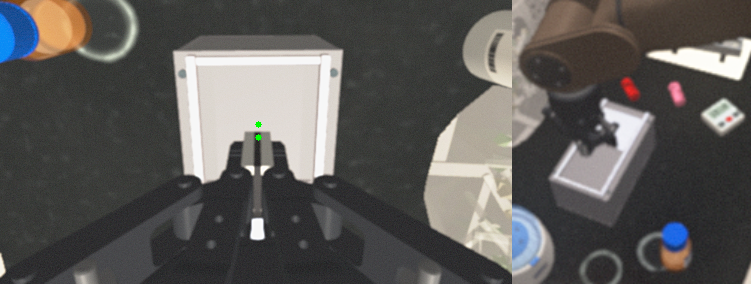

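Run:
```python
from h import *
C=cam('wrist');T=cam('top')
c,sn=np.cos(np.radians(3.2)),np.sin(np.radians(3.2))
b=np.array([.5535,.199]);B=lambda x,y,z:[b[0]+c*x-sn*y,b[1]+sn*x+c*y,z]
for y in(-.005,.03,.064): print(y,w2px(C,[B(-.025,y,.1245),B(.025,y,.1245)]).round().tolist(),w2px(T,[B(0,y,.1245)]).round())
print('box +y corners',w2px(C,[B(x,.095,z) for x in(-.055,.055) for z in (.09,)]).round(), w2px(T,[B(0,.095,.09)]))
for n in('wrist','scene','top'):
  for r in ctrl.boxes_of('shutter_tab',n)[:2]: print(n,round(r['p'],2),np.array(r['xy'])*[512,384])
S=cam('scene')
for y in(-.005,.03,.064): print(y,w2px(S,[B(0,y,.11)]).round())
```

```text
-0.005 [[220.0, 321.0], [298.0, 320.0]] [[168. 171.]]
0.03 [[218.0, 273.0], [300.0, 273.0]] [[154. 172.]]
0.064 [[215.0, 221.0], [302.0, 221.0]] [[141. 172.]]
box +y corners [[174. 157.]
 [342. 156.]] [[133.36609927 174.63159015]]
wrist 0.82 [256.2048 325.9008]
wrist 0.2 [261.4784 200.7936]
scene 0.59 [212.1216 239.0016]
top 0.6 [183.7056 170.496 ]
-0.005 [[202. 240.]]
0.03 [[196. 250.]]
0.064 [[189. 261.]]
```

Call:
apply_moves(
  series=[
    [0,0,-0.005,0,0,0],
    [0,0,-0.01,0,0,0],
    [0,0,-0.015,0,0,0],
    [0,0,-0.018,0,0,0],
    [0,0,-0.018,0,0,0],
  ],
)

```text
time: 6.22
eef_pos: [0.5496, 0.2536, 0.1116]
tcp_rot: [0.688, 0.725, -0.0, -0.0]
contact_force: [-0.5, 0.5, -0.9]
opening: 0.0
finger_force: 0.0
```

Run:
```python
from h import *
s=ctrl.get_state();im=ctrl.read_camera('wrist');C=cam('wrist')
p=np.array(s['eef_pos']);c=R.from_quat(s['tcp_rot']).as_matrix()
for a in([0,0,.019],[.011,0,.019],[.011,0,0],[.011,.0145,.019],[.011,-.0145,.019]): cv2.circle(im,tuple(int(round(v)) for v in w2px(C,p+c@np.array(a))[0]),2,(0,255,0),-1)
save(cv2.resize(im[150:330,150:360],None,fx=3,fy=3,interpolation=cv2.INTER_CUBIC),'w3.png')
```

```text
(no output)
```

View pics/w3.png

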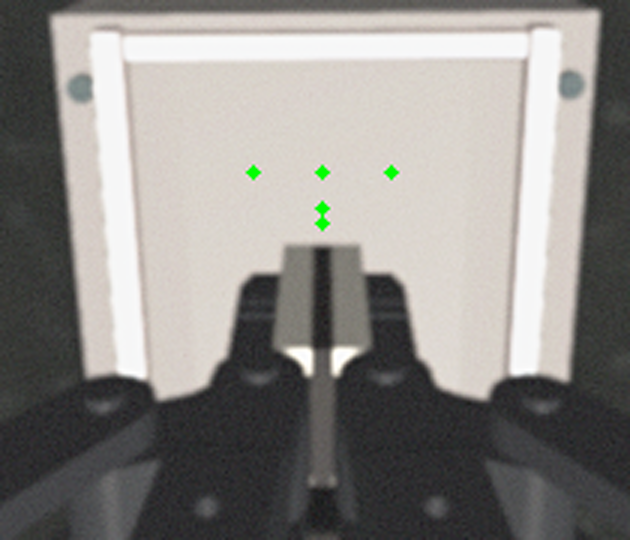

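Call:
apply_moves(
  series=[
    [0,0,-0.004,0,0,0],
    [0,0,-0.008,0,0,0],
    [0,0,-0.008,0,0,0],
  ],
)

```text
time: 6.65
eef_pos: [0.5494, 0.2536, 0.105]
tcp_rot: [0.688, 0.725, -0.0, -0.0]
contact_force: [-0.1, -0.6, -0.4]
opening: 0.001
finger_force: 0.0
```

Call:
apply_moves(
  series=[
    [0,0,-0.003,0,0,0],
    [0,0,-0.006,0,0,0],
    [0,0,-0.006,0,0,0],
  ],
)

```text
time: 7.02
eef_pos: [0.5496, 0.2537, 0.1004]
tcp_rot: [0.688, 0.725, -0.0, -0.0]
contact_force: [-0.3, -0.1, 0.0]
opening: 0.0
finger_force: 0.0
```

Call:
apply_moves(
  series=[
    [0,0,-0.003,0,0,0],
    [0,0,-0.006,0,0,0],
    [0,0,-0.006,0,0,0],
  ],
)

```text
time: 7.4
eef_pos: [0.5496, 0.2536, 0.0956]
tcp_rot: [0.688, 0.725, -0.0, -0.0]
contact_force: [-0.1, 0.3, 0.2]
opening: -0.004
finger_force: 0.0
```

Call:
apply_moves(
  series=[
    [0,0,-0.003,0,0,0],
    [0,0,-0.006,0,0,0],
    [0,0,-0.006,0,0,0],
  ],
)

```text
time: 7.78
eef_pos: [0.5495, 0.2537, 0.0907]
tcp_rot: [0.688, 0.725, -0.0, -0.0]
contact_force: [-0.4, -0.2, -0.7]
opening: -0.001
finger_force: 0.0
```

Call:
apply_moves(
  series=[
    [0,0,-0.004,0,0,0],
    [0,0,-0.008,0,0,0],
    [0,0,-0.008,0,0,0],
  ],
)

```text
time: 8.15
eef_pos: [0.5494, 0.2536, 0.0842]
tcp_rot: [0.688, 0.725, -0.0, -0.0]
contact_force: [-0.4, 0.0, 1.0]
opening: 0.0
finger_force: 0.0
```

Call:
apply_moves(
  series=[
    [0,0,-0.003,0,0,0],
    [0,0,-0.006,0,0,0],
    [0,0,-0.006,0,0,0],
  ],
)

```text
time: 8.52
eef_pos: [0.5496, 0.2537, 0.0796]
tcp_rot: [0.688, 0.725, -0.0, -0.0]
contact_force: [0.2, 0.1, -0.6]
opening: 0.002
finger_force: 0.0
```

Call:
apply_moves(
  series=[
    [0,0,-0.003,0,0,0],
    [0,0,-0.006,0,0,0],
    [0,0,-0.006,0,0,0],
  ],
)

```text
time: 8.9
eef_pos: [0.5501, 0.2538, 0.0779]
tcp_rot: [0.688, 0.725, -0.0, 0.0]
contact_force: [-5.4, -1.1, 10.9]
opening: 0.002
finger_force: 5.6
```

Call:
apply_moves(
  series=[
    [0,0,-0.003,0,0,0],
    [0,0,-0.006,0,0,0],
    [0,0,-0.006,0,0,0],
  ],
)

```text
time: 9.28
eef_pos: [0.5502, 0.2538, 0.0777]
tcp_rot: [0.688, 0.726, -0.001, -0.0]
contact_force: [-13.9, -5.3, 29.9]
opening: -0.0
finger_force: 15.2
```

Call:
apply_moves(
  series=[
    [0,0,0.08,0,0,0],
    [0,0,0.09,0,0,0],
    [0.003,-0.06,0.09,0,0,0],
    [0.007,-0.12,0.09,0,0,0],
    [0.007,-0.123,0.09,0,0,0],
    [0.007,-0.123,0.033,0,0,0],
    [0.007,-0.123,0.033,0,0,0],
    [0.006,-0.105,0.033,0,0,0],
    [0.005,-0.09,0.033,0,0,0],
    [0.004,-0.075,0.033,0,0,0],
    [0.003,-0.06,0.033,0,0,0],
    [0.003,-0.045,0.033,0,0,0],
    [0.002,-0.03,0.033,0,0,0],
    [0.001,-0.02,0.033,0,0,0],
    [0,-0.012,0.033,0,0,0],
    [0,-0.007,0.033,0,0,0],
    [0,-0.005,0.033,0,0,0],
  ],
)

```text
time: 11.4
eef_pos: [0.5494, 0.2498, 0.0965]
tcp_rot: [0.688, 0.725, -0.0, -0.0]
contact_force: [-0.5, -0.7, 0.1]
opening: -0.001
finger_force: 0.6
```

Call:
apply_moves(
  series=[
    [0,0.003,0,0,0,0],
    [0,0.006,0,0,0,0],
    [0,0.006,0,0,0,0],
  ],
)

```text
time: 11.78
eef_pos: [0.5494, 0.2519, 0.0965]
tcp_rot: [0.688, 0.726, -0.003, 0.001]
contact_force: [-1.9, -8.5, 2.4]
opening: -0.002
finger_force: 4.3
```

Call:
apply_moves(
  series=[
    [0,-0.012,0,0,0,0],
    [0,-0.02,0.06,0,0,0],
    [0,-0.05,0.12,0,0,0],
    [-0.008,-0.12,0.175,0,0,0.1],
    [-0.016,-0.546,0.175,0,0,0.173],
    [-0.016,-0.546,0.175,0,0,0.173],
    [-0.016,-0.546,0.175,0,0,0.173],
    [-0.016,-0.546,0.175,0,0,0.173],
    [-0.016,-0.546,0.175,0,0,0.173],
    [-0.016,-0.546,0.175,0,0,0.173],
    [-0.016,-0.546,0.175,0,0,0.173],
    [-0.016,-0.546,0.175,0,0,0.173],
  ],
  jaw=1,
)

```text
time: 13.28
eef_pos: [0.5369, -0.1816, 0.2365]
tcp_rot: [0.638, 0.77, 0.001, -0.0]
contact_force: [0.2, -0.2, 1.0]
opening: 0.999
finger_force: 0.0
```

Run:
```python
from h import *
s=ctrl.get_state();im=ctrl.read_camera('wrist');C=cam('wrist');print(s['eef_pos'],s['time'],R.from_quat(s['tcp_rot']).as_matrix().round(3)[:,1])
for n in('chute','chute_grip','mat'):
  for r in ctrl.silhouettes(n,'wrist')[:2]: 
    q=cv2.minAreaRect(cv2.findNonZero(r['pixels'].astype(np.uint8))); print(n,round(r['p'],2),np.round(q[0]),np.round(q[1]),q[2])
save(cv2.resize(im,None,fx=1.5,fy=1.5,interpolation=cv2.INTER_CUBIC),'w4.png')
im=ctrl.read_camera('top');print([ (round(r['p'],2),(np.array(r['xy'])*[512,384]).round(1)) for r in ctrl.boxes_of('shutter_tab','top')[:2]])
save(im,'t4.png')
```

```text
[ 0.53690954 -0.1815804   0.2364604 ] 13.275 [0.982 0.187 0.   ]
chute 0.87 [256. 164.] [ 62. 161.] 90.0
chute_grip 0.73 [257. 164.] [ 62. 162.] 89.32596588134766
chute_grip 0.15 [292. 164.] [17. 39.] 90.0
mat 0.79 [264. 159.] [194.  96.] 5.423218250274658
[(0.61, array([157.8, 171.8]))]
```

View pics/w4.png

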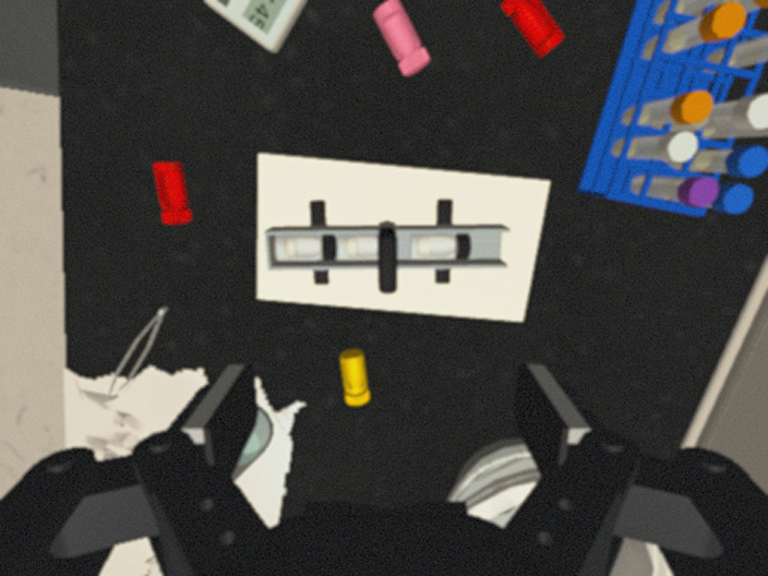

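Run:
```python
from h import *
C=cam('wrist');s=ctrl.get_state();M=R.from_quat(s['tcp_rot']).as_matrix()
P=px2w(C,np.array([(268,229),(268,269),(507,227),(507,265)])/1.5,.035);print(P.round(4))
a=P[2:].mean(0)-P[:2].mean(0);print('mid',P.mean(0),'len',np.linalg.norm(a),'yaw',np.degrees(np.arctan2(a[1],a[0])))
F=px2w(C,np.array([(318,202),(322,283),(444,201),(443,283)])/1.5,.008);print('feet',F.round(4).tolist(),F.mean(0))
G=px2w(C,np.array([(387,224),(388,291)])/1.5,.088);print('grip',G.round(4),G.mean(0))
m=px2w(C,np.array([(258,153),(550,180),(524,322),(257,299)])/1.5,.002);print('mat',m.mean(0),'toolx',M[:,0])
T=cam('top');c,sn=np.cos(np.radians(3.2)),np.sin(np.radians(3.2))
print(w2px(T,[[.5535-sn*.064,.199+c*.064,.1245]]))
```

```text
[[ 0.4408 -0.1849  0.035 ]
 [ 0.4445 -0.2183  0.035 ]
 [ 0.6307 -0.1467  0.035 ]
 [ 0.6392 -0.1774  0.035 ]]
mid [ 0.53878854 -0.18180447  0.035     ] len 0.19630496507361855 yaw 11.62249917619746
feet [[0.474, -0.1595, 0.008], [0.4881, -0.2305, 0.008], [0.5799, -0.1382, 0.008], [0.5956, -0.2098, 0.008]] [ 0.53439653 -0.18450166  0.008     ]
grip [[ 0.5329 -0.1545  0.088 ]
 [ 0.5428 -0.2018  0.088 ]] [ 0.53784232 -0.17815584  0.088     ]
mat [ 0.54874963 -0.18179867  0.002     ] toolx [-1.88494817e-01  9.82074184e-01  4.37514180e-05]
[[141.3456319  172.29907745]]
```

Call:
apply_moves(
  series=[
    [0.002,0,-0.06,0,0,0.016],
    [0.002,0,-0.12,0,0,0.016],
    [0.002,0,-0.17,0,0,0.016],
    [0.002,0,-0.21,0,0,0.016],
    [0.002,0,-0.235,0,0,0.016],
    [0.002,0,-0.244,0,0,0.016],
    [0.002,0,-0.244,0,0,0.016],
  ],
)

```text
time: 14.45
eef_pos: [0.539, -0.1824, 0.042]
tcp_rot: [0.633, 0.774, 0.0, 0.0]
contact_force: [0.6, 0.1, 0.7]
opening: 1.001
finger_force: 0.0
```

Call:
apply_moves(
  series=[
    [0,0,0,0,0,0],
    [0,0,0,0,0,0],
    [0,0,0,0,0,0],
    [0,0,0,0,0,0],
    [0,0,0,0,0,0],
    [0,0,0,0,0,0],
  ],
  jaw=0,
  squeeze=80,
)

```text
time: 15.2
eef_pos: [0.5389, -0.1825, 0.042]
tcp_rot: [0.633, 0.774, 0.0, 0.0]
contact_force: [-1.0, 0.1, 2.3]
opening: 0.152
finger_force: 78.6
```

```bash
cat > plan.py <<'E'
from h import *
# chute in tool frame at grasp
s0p=np.array([.5389,-.1825,.042]);Rt=R.from_quat([.633,.774,0,0])
Rc=R.from_euler('z',np.degrees(np.arctan2(*(Rt.as_matrix()[1::-1,1]))),degrees=True)
co=np.array([.5385,-.1825,.002])
tRc=Rt.inv()*Rc; tpc=Rt.inv().apply(co-s0p)
b=np.array([.5535,.199,0]);Rb=R.from_euler('z',3.2,degrees=True)
def pose(th,mx,mz,my=-.045):
    Rch=Rb*R.from_euler('y',th,degrees=True)
    o=b+Rb.apply([mx,my,mz])-Rch.apply([.1,0,.009])
    Rtool=Rch*tRc.inv(); return o-Rtool.apply(tpc),Rtool
def rel(p,r,p0,r0): return np.round(np.r_[(p-p0)/.8,(r*r0.inv()).as_rotvec(degrees=True)/45],3).tolist()
E
python3 - <<'E'
from plan import *
p,r=pose(0,-.018,.14);print(p,rel(p,r,np.array([.5389,-.1825,.042]),Rt))
S=[(5,.132),(10,.122),(13,.114),(16,.108),(19,.104),(22,.101),(25,.098),(28,.096),(31,.094),(34,.093),(37,.092),(40,.092)]
for t,z in S: print(rel(*pose(t,-.018,z),p,r),pose(t,-.018,z)[0].round(3))
E
```

```text
[0.43859182 0.14742586 0.171     ] [-0.125, 0.412, 0.161, 0.0, 0.0, -0.183]
[0.004, 0.0, 0.001, -0.006, 0.111, 0.0] [0.442 0.148 0.172]
[0.009, 0.0, -0.001, -0.012, 0.222, -0.0] [0.445 0.148 0.17 ]
[0.012, 0.001, -0.005, -0.016, 0.288, 0.0] [0.448 0.148 0.167]
[0.015, 0.001, -0.007, -0.02, 0.355, -0.0] [0.451 0.148 0.165]
[0.019, 0.001, -0.007, -0.024, 0.422, 0.0] [0.454 0.148 0.166]
[0.024, 0.001, -0.005, -0.027, 0.488, 0.0] [0.457 0.148 0.167]
[0.028, 0.002, -0.004, -0.031, 0.555, 0.0] [0.461 0.149 0.168]
[0.033, 0.002, -0.001, -0.035, 0.621, -0.0] [0.465 0.149 0.17 ]
[0.038, 0.002, 0.001, -0.038, 0.688, -0.0] [0.469 0.149 0.172]
[0.043, 0.002, 0.004, -0.042, 0.754, 0.0] [0.473 0.149 0.174]
[0.048, 0.003, 0.007, -0.046, 0.821, 0.0] [0.477 0.15  0.177]
[0.054, 0.003, 0.011, -0.05, 0.888, 0.0] [0.482 0.15  0.18 ]
```

Call:
apply_moves(
  series=[
    [0,0,0.005,0,0,0],
    [0,0,0.015,0,0,0],
    [0,0,0.035,0,0,0],
    [0,0,0.06,0,0,0],
    [0,0,0.09,0,0,0],
    [0,0,0.12,0,0,0],
    [0,0,0.15,0,0,0],
    [0,0,0.175,0,0,0],
    [0,0,0.19,0,0,0],
    [0,0,0.198,0,0,0],
    [0,0,0.2,0,0,0],
  ],
)

```text
time: 16.58
eef_pos: [0.5384, -0.1822, 0.2014]
tcp_rot: [0.633, 0.774, -0.0, -0.0]
contact_force: [0.3, -0.7, -2.2]
opening: 0.152
finger_force: 78.0
```

Call:
apply_moves(
  series=[
    [-0.001,0.004,0,0,0,-0.002],
    [-0.005,0.016,0,0,0,-0.007],
    [-0.011,0.037,0,0,0,-0.016],
    [-0.02,0.066,0,0,0,-0.03],
    [-0.03,0.099,0,0,0,-0.044],
    [-0.041,0.136,0,0,0,-0.06],
    [-0.052,0.173,0,0,0,-0.077],
    [-0.064,0.21,0,0,0,-0.093],
    [-0.075,0.247,0,0,0,-0.11],
    [-0.086,0.284,0,0,0,-0.126],
    [-0.097,0.321,0,0,0,-0.143],
    [-0.106,0.35,-0.002,0,0,-0.156],
    [-0.114,0.375,-0.007,0,0,-0.167],
    [-0.119,0.393,-0.015,0,0,-0.175],
    [-0.123,0.406,-0.025,0,0,-0.18],
    [-0.125,0.412,-0.034,0,0,-0.183],
    [-0.125,0.412,-0.039,0,0,-0.183],
    [-0.125,0.412,-0.039,0,0,-0.183],
  ],
)

```text
time: 18.82
eef_pos: [0.4384, 0.147, 0.1699]
tcp_rot: [0.687, 0.727, -0.0, -0.0]
contact_force: [0.4, -0.3, -2.8]
opening: 0.154
finger_force: 78.0
```

Run:
```python
from plan import *
s=ctrl.get_state();im=ctrl.read_camera('wrist');C=cam('wrist');p=np.array(s['eef_pos']);r=R.from_quat(s['tcp_rot']);print(p,s['time'],s['opening'])
mo=p+r.apply(tpc+tRc.apply([.1,0,.009])); mb=Rb.inv().apply(mo-b); print('mouth in box',mb)
dots=[p+r.apply(tpc+tRc.apply([.1,y,z])) for y,z in((-.0165,.033),(.0165,.033),(0,.009))]+[b+Rb.apply([x,y,.09]) for x in(-.0285,.0285) for y in(-.0735,-.0165)]
for u in w2px(C,dots): cv2.circle(im,tuple(int(round(v)) for v in u),2,(0,255,0),-1)
save(cv2.resize(im,None,fx=1.5,fy=1.5,interpolation=cv2.INTER_CUBIC),'w5.png')
```

```text
[0.43844963 0.14695387 0.16988381] 18.825 0.1535158878320603
mouth in box [-0.01819411 -0.04541198  0.13880122]
```

View pics/w5.png

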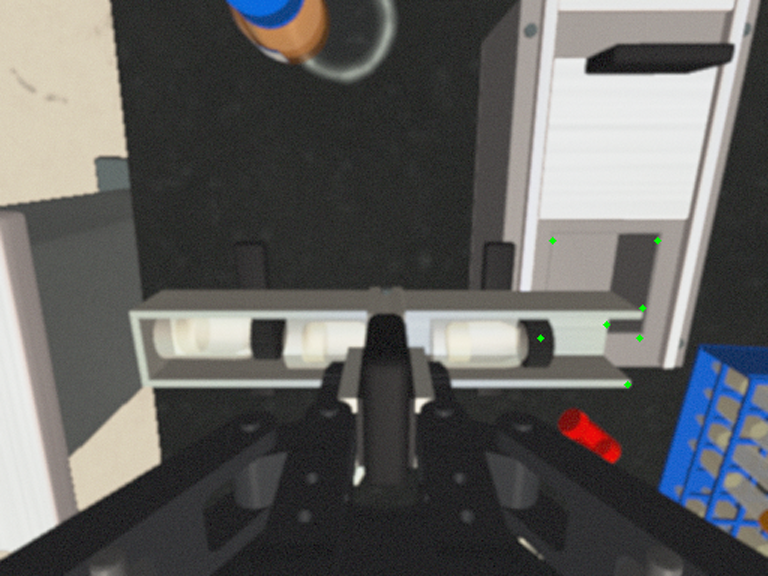

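Call:
apply_moves(
  series=[
    [0.002,0.002,0.001,-0.003,0.055,0],
    [0.004,0.003,0.001,-0.006,0.111,0],
    [0.007,0.004,0,-0.009,0.166,0],
    [0.009,0.004,-0.001,-0.012,0.222,0],
    [0.009,0.004,-0.001,-0.012,0.222,0],
  ],
)

```text
time: 19.5
eef_pos: [0.4466, 0.1503, 0.1694]
tcp_rot: [0.684, 0.724, -0.063, -0.06]
contact_force: [0.5, -0.1, -2.1]
opening: 0.149
finger_force: 78.1
```

Run:
```python
from plan import *
b=b+[0,.003,0]
s=ctrl.get_state();p=np.array(s['eef_pos']);r=R.from_quat(s['tcp_rot']);print(p,s['time'],np.round(s['qpos'],2))
print('mouth in box',Rb.inv().apply(p+r.apply(tpc+tRc.apply([.1,0,.009]))-b), (r*tRc).as_euler('ZYX',degrees=True))
import plan; plan.b=b
p0,r0=pose(10,-.018,.122)
for t,z in [(13,.114),(16,.108),(19,.104),(22,.101),(25,.098),(28,.096),(31,.094),(34,.093),(37,.092),(40,.092)]: print(rel(*pose(t,-.018,z),p0,r0))
```

```text
[0.44661789 0.15025143 0.16939953] 19.5 [ 0.1  -0.02  2.01  0.01  1.32  0.04]
mouth in box [-0.01689448 -0.04557256  0.1215701 ] [ 3.22235384 10.00227797  0.02488064]
[0.003, 0.0, -0.004, -0.004, 0.067, 0.0]
[0.007, 0.0, -0.006, -0.007, 0.133, -0.0]
[0.011, 0.001, -0.005, -0.011, 0.2, 0.0]
[0.015, 0.001, -0.003, -0.015, 0.266, 0.0]
[0.019, 0.001, -0.002, -0.019, 0.333, 0.0]
[0.024, 0.001, 0.0, -0.022, 0.399, -0.0]
[0.029, 0.002, 0.003, -0.026, 0.466, -0.0]
[0.034, 0.002, 0.006, -0.03, 0.533, 0.0]
[0.04, 0.002, 0.009, -0.033, 0.599, 0.0]
[0.045, 0.003, 0.012, -0.037, 0.666, -0.0]
```

Call:
apply_moves(
  series=[
    [0.003,0,-0.004,-0.004,0.067,0],
    [0.006,0,-0.006,-0.007,0.133,0],
    [0.01,0.001,-0.005,-0.011,0.2,0],
    [0.014,0.001,-0.003,-0.015,0.266,0],
    [0.018,0.001,-0.002,-0.019,0.333,0],
    [0.023,0.001,0,-0.022,0.399,0],
    [0.028,0.002,0.003,-0.026,0.466,0],
    [0.033,0.002,0.006,-0.03,0.533,0],
    [0.039,0.002,0.009,-0.033,0.599,0],
    [0.039,0.002,0.009,-0.033,0.599,0],
    [0.039,0.002,0.009,-0.033,0.599,0],
    [0.039,0.002,0.009,-0.033,0.599,0],
    [0.039,0.002,0.009,-0.033,0.599,0],
    [0.039,0.002,0.009,-0.033,0.599,0],
    [0.039,0.002,0.009,-0.033,0.599,0],
    [0.039,0.002,0.009,-0.033,0.599,0],
  ],
)

```text
time: 21.5
eef_pos: [0.477, 0.1521, 0.1767]
tcp_rot: [0.651, 0.689, -0.23, -0.218]
contact_force: [-0.3, -0.7, -1.6]
opening: 0.15
finger_force: 78.3
```

Run:
```python
from plan import *
s=ctrl.get_state();im=ctrl.read_camera('wrist');print(s['time'],s['contact_force'],s['opening'])
sc=ctrl.read_camera('scene')[150:340,140:340]
a=cv2.resize(im,(500,375));save(np.hstack([a,cv2.resize(sc,(300,375))]),'w6.png')
```

```text
21.5 [-0.34168425 -0.7060396  -1.63298395] 0.149576866786891
```

View pics/w6.png

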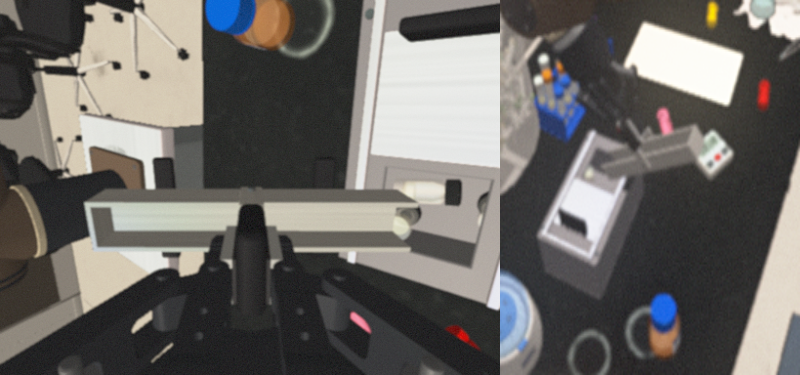

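Call:
apply_moves(
  series=[
    [-0.005,0,0.01,0,0,0],
    [-0.015,0,0.03,0,0,0],
    [-0.03,0,0.06,0,0,0],
    [-0.045,0,0.08,0,0,0],
    [-0.05,0,0.09,0,0,0],
    [-0.05,0,0.09,0,0,0],
  ],
)

```text
time: 22.35
eef_pos: [0.4371, 0.1522, 0.2498]
tcp_rot: [0.651, 0.69, -0.229, -0.218]
contact_force: [-0.1, 0.4, -1.7]
opening: 0.158
finger_force: 78.3
```

Run:
```python
from plan import *
b=b+[0,.003,0]
s=ctrl.get_state();im=ctrl.read_camera('wrist');C=cam('wrist');print(s['time'],s['eef_pos'],s['contact_force'])
H=lambda z:w2px(C,[b+Rb.apply([x,y,z]) for x in(-.0285,.0285) for y in(-.0735,-.0165)])
print(H(.09).round())
for r in ctrl.silhouettes('vial_a','wrist')[:8]:
    m=r['pixels'].astype(np.uint8);q=cv2.minAreaRect(cv2.findNonZero(m));print(round(r['p'],2),np.round(q[0]),np.round(q[1]))
print([(round(r['p'],2),(np.array(r['xy'])*[512,384]).round()) for r in ctrl.boxes_of('vial_a','wrist')[:8]])
u=H(.09).mean(0).astype(int);y0=max(0,u[1]-75);x0=min(512-200,max(0,u[0]-100))
print(x0,y0);save(cv2.resize(im[y0:y0+150,x0:x0+200],None,fx=4,fy=4,interpolation=cv2.INTER_CUBIC),'w7.png')
```

```text
22.35 [0.4371241  0.15218824 0.2497568 ] [-0.10702073  0.36362797 -1.70108213]
[[457. 232.]
 [471. 165.]
 [549. 252.]
 [574. 176.]]
0.97 [488. 187.] [24. 47.]
0.89 [418. 306.] [35. 14.]
0.77 [472. 214.] [26. 34.]
0.57 [505. 322.] [22. 12.]
[(0.88, array([470., 215.])), (0.84, array([415., 307.])), (0.78, array([489., 190.])), (0.77, array([507., 319.]))]
312 131
```

View pics/w7.png

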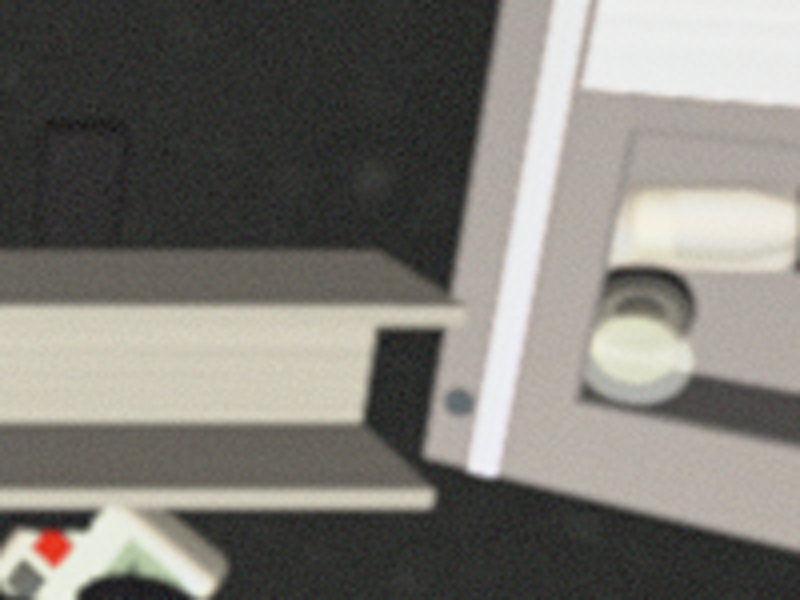

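Call:
apply_moves(
  series=[
    [0.02,0,0,0,0,0],
    [0.05,0,0,0,0,0],
    [0.08,0,0,0,0,0],
    [0.09,0,0,0,0,0],
    [0.09,0,0,0,0,0],
  ],
)

```text
time: 23.12
eef_pos: [0.5089, 0.152, 0.248]
tcp_rot: [0.651, 0.689, -0.231, -0.219]
contact_force: [-0.5, 0.1, -1.7]
opening: 0.153
finger_force: 78.4
```

Run:
```python
from plan import *
b=b+[0,.003,0]
s=ctrl.get_state();im=ctrl.read_camera('wrist');C=cam('wrist');print(s['time'],s['eef_pos'])
print(w2px(C,[b+Rb.apply([x,y,.09]) for x in(-.0285,.0285) for y in(-.0735,-.0165)]).round().tolist())
def bx(px,z): return (Rb.inv().apply(px2w(C,px,z)-b)*1000).round()[:,:2].tolist()
for r in ctrl.silhouettes('vial_a','wrist')[:8]:
    m=r['pixels'].astype(np.uint8);q=cv2.minAreaRect(cv2.findNonZero(m));bp=cv2.boxPoints(q)
    print(round(r['p'],2),np.round(q[0]),np.round(q[1]),'ctr@.1',bx([q[0]],.1),'ctr@.015',bx([q[0]],.015),'corners@.015',bx(bp,.015))
for n in('top','scene'):
    im=ctrl.read_camera(n);C=cam(n)
    for r in ctrl.boxes_of('vial_a',n)[:8]:
        u=np.array(r['xy'])*[512,384];print(n,round(r['p'],2),u.round(),'@.1',bx([u],.1),'@.015',bx([u],.015))
```

```text
23.125 [0.50886771 0.15202443 0.24795805]
[[371.0, 210.0], [378.0, 151.0], [438.0, 224.0], [451.0, 158.0]]
0.8 [412. 173.] [20. 53.] ctr@.1 [[4.0, -30.0]] ctr@.015 [[-9.0, -48.0]] corners@.015 [[-38.0, -41.0], [14.0, -34.0], [18.0, -55.0], [-35.0, -64.0]]
0.64 [259. 332.] [13. 12.] ctr@.1 [[-156.0, -282.0]] ctr@.015 [[-219.0, -379.0]] corners@.015 [[-233.0, -372.0], [-205.0, -357.0], [-205.0, -386.0], [-233.0, -402.0]]
0.63 [396. 188.] [10. 23.] ctr@.1 [[-7.0, -45.0]] ctr@.015 [[-23.0, -68.0]] corners@.015 [[-36.0, -64.0], [-12.0, -60.0], [-10.0, -72.0], [-34.0, -76.0]]
0.56 [449. 308.] [58. 21.] ctr@.1 [[49.0, -143.0]] ctr@.015 [[50.0, -197.0]] corners@.015 [[22.0, -191.0], [34.0, -167.0], [77.0, -203.0], [67.0, -227.0]]
0.27 [427.  89.] [114. 114.] ctr@.1 [[5.0, 36.0]] ctr@.015 [[-7.0, 39.0]] corners@.015 [[-64.0, -17.0], [-66.0, 103.0], [35.0, 82.0], [46.0, -19.0]]
top 0.43 [186. 176.] @.1 [[-11.0, -53.0]] @.015 [[1.0, -39.0]]
scene 0.38 [250. 218.] @.1 [[-84.0, -133.0]] @.015 [[-57.0, -200.0]]
```

Run:
```python
from plan import *
b=b+[0,.003,0]
K,d,_,_=cam('wrist');H=np.array(ctrl.get_calibration('wrist')['hand_eye']);r=R.from_quat([.651,.689,-.23,-.218]).as_matrix()
C=(K,d,r@H[:3,:3],np.array([.477,.1521,.1767])+r@H[:3,3])
print(w2px(C,[b+Rb.apply([x,y,.09]) for x in(-.0285,.0285) for y in(-.0735,-.0165)]).round().tolist())
for z in(.1,.015,.03):print(z,Rb.inv().apply(px2w(C,[(483*1.024,205*1.024)],z)-b).round(3))
C=cam('wrist');print(w2px(C,[b+Rb.apply(v) for v in([.03,-.05,.015],[.038,-.045,.015])]))
im=ctrl.read_camera('wrist')
# hole region as text: brightness + saturation
g=cv2.cvtColor(im,cv2.COLOR_RGB2GRAY)
for y in range(145,232,5): print(y,' '.join('%3d'%g[y,x] for x in range(362,470,5)))
```

```text
[[384.0, 249.0], [395.0, 172.0], [481.0, 275.0], [503.0, 187.0]]
0.1 [[ 0.027 -0.028  0.1  ]]
0.015 [[ 0.032 -0.052  0.015]]
0.03 [[ 0.031 -0.048  0.03 ]]
[[453.23508116 179.83898174]
 [463.52830987 176.2943686 ]]
145 229 162 158 164 161 158 160 161 161 159 169 186 187 210 225 224 231 234 233 235 232 233
150 227 159 164 149 151 155 154 156 159 161 161 163 160 161 163 161 159 163 161 158 166 162
155 207 158 161 135 162 159 161 164 163 165 164 162 163 161 159 153 158 154 156 169 166 162
160 198 159 163 129 158 162 161 164 163 160 163 166 167 167 164 167 168 169 149 168 166 165
165 167 160 159 133 165 163 162 165 176 180 184 182 172 107  46  36 168 163 166 166 166 202
170 159 160 161 142 167 186 205 222 230 232 232 232 230 103  47  40 165 161 166 165 166 227
175 152 160 163 160 164 200 219 231 233 229 230 229 226  82  46  40 165 150 169 173 164 232
180 154 163 159 161 164 185 220 220 212 203 201 201 215  97  50  43 168 145 168 163 166 235
185 156 161 162 163 163 166  98  75  57 103 166 165 169 162 163 168 168 151 168 165 175 234
190 162 164 148 162 165 153 147  99 109  60 169 165 165 171 165 167 165 163 169 165 211 233
195  99  98  93  97 101  96  99  99 101  96 163 167 167 170 166 168 166 169 169 170 230 237
200  98  94  97  95  96  98  94  94 101  96  98 143 168 166 168 171 158 170 168 170 235 231
205  96  99  98  97  99 100  96  96  98  96  98  97 101 162 167 169 145 174 171 173 235 213
210 195 195 195 192 199 194 199 195 192 194 196 198 198 180 139 164 151 170 169 190 234 179
215 203 202 205 206 201 201 203 201 203  88  75  66  74  74  73  71 165 172 175 223 235 169
220 194 197 199 196 195 196 199 197 197 171 170 165 141 111  86  75 171 174 172 235 236 169
225 200 198 198 197 197 197 199 199 198 168 169 171 173 169 170 175 174 171 169 235 230 174
230 197 200 196 194 199 199 199 196 196 170 166 172 169 172 173 171 172 170 172 235 205 175
```

Run:
```python
from plan import *
s=ctrl.get_state();p=np.array(s['eef_pos']);r=R.from_quat(s['tcp_rot'])
_,r0=pose(0,0,.14); print(rel(p,r0,p,r)); print(rel(np.array([.546,-.183,.21]),Rt,p,r0))
```

```text
[0.0, 0.0, 0.0, 0.045, -0.821, -0.001]
[0.047, -0.419, -0.049, 0.0, 0.0, 0.183]
```

Call:
apply_moves(
  series=[
    [0,0,0,0.01,-0.2,0],
    [0,0,0,0.022,-0.4,0],
    [0,0,0,0.033,-0.6,0],
    [0,0,0,0.042,-0.76,0],
    [0,0,0,0.045,-0.821,0],
    [0,0,0,0.045,-0.821,0],
  ],
)

```text
time: 24.22
eef_pos: [0.5078, 0.1522, 0.2491]
tcp_rot: [0.687, 0.727, -0.0, -0.0]
contact_force: [0.4, 0.2, -1.4]
opening: 0.148
finger_force: 78.6
```

Call:
apply_moves(
  series=[
    [0.001,-0.02,0,0,0,0.01],
    [0.005,-0.06,0,0,0,0.03],
    [0.012,-0.12,0,0,0,0.06],
    [0.02,-0.18,0,0,0,0.09],
    [0.03,-0.24,0,0,0,0.12],
    [0.038,-0.3,0,0,0,0.15],
    [0.044,-0.36,-0.02,0,0,0.17],
    [0.047,-0.4,-0.04,0,0,0.183],
    [0.047,-0.416,-0.049,0,0,0.183],
    [0.047,-0.419,-0.049,0,0,0.183],
    [0.047,-0.419,-0.049,0,0,0.183],
  ],
)

```text
time: 25.6
eef_pos: [0.5469, -0.1823, 0.2102]
tcp_rot: [0.632, 0.775, 0.0, 0.0]
contact_force: [1.3, -0.0, -1.5]
opening: 0.153
finger_force: 78.5
```

Lower to reported z 0.042 (Δ −0.168 → −0.21), slowly at the end.

Call:
apply_moves(
  series=[
    [0,0,-0.03,0,0,0],
    [0,0,-0.08,0,0,0],
    [0,0,-0.13,0,0,0],
    [0,0,-0.17,0,0,0],
    [0,0,-0.19,0,0,0],
    [0,0,-0.2,0,0,0],
    [0,0,-0.205,0,0,0],
    [0,0,-0.208,0,0,0],
    [0,0,-0.21,0,0,0],
    [0,0,-0.21,0,0,0],
  ],
)

```text
time: 26.85
eef_pos: [0.5469, -0.1833, 0.042]
tcp_rot: [0.633, 0.774, 0.0, 0.0]
contact_force: [0.1, -0.3, -1.6]
opening: 0.151
finger_force: 78.7
```

Call:
apply_moves(
  series=[
    [0,0,-0.001,0,0,0],
    [0,0,-0.002,0,0,0],
    [0,0,-0.002,0,0,0],
  ],
)

```text
time: 27.22
eef_pos: [0.5469, -0.1834, 0.042]
tcp_rot: [0.633, 0.774, -0.0, 0.0]
contact_force: [-4.2, 2.7, 8.8]
opening: 0.146
finger_force: 80.1
```

Call:
apply_moves(
  series=[
    [0,0,0.002,0,0,0],
    [0,0,0.002,0,0,0],
    [0,0,0.002,0,0,0],
    [0,0,0.002,0,0,0],
    [0,0,0.002,0,0,0],
    [0,0,0.03,0,0,0],
    [0,0,0.09,0,0,0],
    [0,0,0.15,0,0,0],
    [0,0,0.188,0,0,0],
    [0,0,0.188,0,0,0],
  ],
  jaw=1,
)

```text
time: 28.48
eef_pos: [0.5483, -0.184, 0.1939]
tcp_rot: [0.633, 0.774, 0.001, 0.003]
contact_force: [0.3, -0.0, -0.9]
opening: 1.0
finger_force: 0.0
```

Call:
apply_moves(
  series=[
    [0,0.05,0.02,0,0,-0.05],
    [0,0.6,0.02,0,0,-0.183],
    [0,0.6,0.02,0,0,-0.183],
    [0,0.6,0.02,0,0,-0.183],
    [0,0.6,0.02,0,0,-0.183],
    [0,0.6,0.02,0,0,-0.183],
    [0,0.6,0.02,0,0,-0.183],
    [0,0.6,0.02,0,0,-0.183],
    [0,0.6,0.02,0,0,-0.183],
    [0,0.6,0.02,0,0,-0.183],
    [0,0.6,0.02,0,0,-0.183],
    [0,0.6,0.02,0,0,-0.183],
  ],
  jaw=0,
)

```text
time: 29.98
eef_pos: [0.5468, 0.2955, 0.2061]
tcp_rot: [0.687, 0.726, -0.0, -0.0]
contact_force: [0.2, -0.1, 0.2]
opening: 0.005
finger_force: 0.0
```

Run:
```python
from plan import *
print(ctrl.get_state()['eef_pos'])
im=ctrl.read_camera('top');C=cam('top');save(im,'t5.png')
for n in('chute','chute_grip','mat'):
  for r in ctrl.silhouettes(n,'top')[:1]:
    q=cv2.minAreaRect(cv2.findNonZero(r['pixels'].astype(np.uint8)));print(n,round(r['p'],2),np.round(q[0]),np.round(q[1]),q[2],px2w(C,[q[0]],.03 if n!='mat' else .002).round(3))
```

```text
[0.54683085 0.29553071 0.20613869]
chute 0.87 [305. 180.] [68. 25.] 77.79953002929688 [[ 0.545 -0.182  0.03 ]]
chute_grip 0.64 [305. 181.] [66. 24.] 79.28687286376953 [[ 0.544 -0.182  0.03 ]]
mat 0.89 [303. 181.] [84. 44.] 84.42780303955078 [[ 0.546 -0.182  0.002]]
```

Call:
apply_moves(
  series=[
    [0,0.004,-0.06,0,0,0],
    [0,0.004,-0.12,0,0,0],
    [0,0.004,-0.137,0,0,0],
    [0,0.004,-0.137,0,0,0],
    [0,-0.01,-0.137,0,0,0],
    [0.001,-0.022,-0.137,0,0,0],
    [0.002,-0.035,-0.137,0,0,0],
    [0.003,-0.048,-0.137,0,0,0],
    [0.004,-0.061,-0.137,0,0,0],
    [0.005,-0.074,-0.137,0,0,0],
    [0.005,-0.087,-0.137,0,0,0],
    [0.006,-0.098,-0.137,0,0,0],
    [0.006,-0.105,-0.137,0,0,0],
    [0.006,-0.108,-0.137,0,0,0],
    [0.006,-0.108,-0.137,0,0,0],
  ],
)

```text
time: 32.05
eef_pos: [0.551, 0.2101, 0.0964]
tcp_rot: [0.687, 0.727, -0.001, -0.0]
contact_force: [0.1, -0.4, -0.7]
opening: -0.001
finger_force: 0.0
```

Call:
apply_moves(
  series=[
    [0,-0.003,0,0,0,0],
    [0,-0.006,0,0,0,0],
    [0,-0.006,0,0,0,0],
  ],
)

```text
time: 32.42
eef_pos: [0.5511, 0.2068, 0.0965]
tcp_rot: [0.687, 0.727, 0.001, -0.001]
contact_force: [0.6, 5.3, -0.8]
opening: 0.002
finger_force: 2.5
```

Call:
apply_moves(
  series=[
    [0,0.015,0,0,0,0],
    [0,0.02,0.05,0,0,0],
    [0,0.02,0.12,0,0,0],
    [0,0.02,0.2,0,0,0],
    [0,0.02,0.2,0,0,0],
    [0,0.02,0.2,0,0,0],
  ],
)

```text
time: 33.17
eef_pos: [0.5512, 0.2217, 0.2566]
tcp_rot: [0.687, 0.727, -0.0, 0.0]
contact_force: [-0.7, 0.2, -0.5]
opening: 0.001
finger_force: 0.0
```

Run:
```python
from plan import *
b=b+[0,.003,0]
s=ctrl.get_state();im=ctrl.read_camera('wrist');C=cam('wrist');print(s['time'],s['eef_pos'],s['contact_force'])
for r in ctrl.silhouettes('shutter_tab','wrist')[:1]:
    print(r['p'],np.array(r['xy'])*[512,384])
print('expected tab centre j=0:',w2px(C,[b+Rb.apply([0,-.011,.1245]),b+Rb.apply([0,-.011,.11]),b+Rb.apply([0,-.005,.1245])]))
print(ctrl.sign_off())
```

```text
33.175 [0.55117939 0.22171119 0.25664864] [-0.69401095  0.15007738 -0.540127  ]
0.55 [257.792 216.384]
expected tab centre j=0: [[259.31520989 207.89601348]
 [259.23353408 203.20452268]
 [259.33946441 202.39783253]]
the job is handed in; nothing more can be done
None
```

The job is handed in at about 33 s: shutter opened then pushed shut to its stops, chute emptied into the box and back on its mat. Two vials were seen in the box; the third is inferred to be there, and the hand-in call returned no verdict.

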